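# Lock the welding turntable: hold the catch, slide the bolt

### The arm

A 6-joint arm with a two-finger parallel gripper is mounted at the origin on the work surface. World frame = base frame: x ahead of the robot, y to its left, z up, the work surface at z = 0. Lengths are in m, angles in rad, forces in N, time in s.
With the tool pointing down it reaches from about 0.35 to 0.775 m from the base axis. Payload 7.3 kg.
Tool frame: the origin (TCP) lies on the centre line of the jaws, within the pads' length; the fingertips stand 11 mm ahead of it and the grasp point (between the pads) lies 8 mm behind it; y points along the fingers, z is the direction in which the jaws open and shut, and the axes are right-handed (so a half turn about y gives the same grasp; the last joint's range is limited). The gripper opens to 92 mm and grips with 3 to 60 N. Pads are 19 mm wide; open, the fingers measure 130 mm over their backs; the gripper's body (75 mm by 190 mm) begins 47 mm behind the grasp point.
Start: joints at [-1.311, 0.342, 1.524, -0, 1.275, -0.146], TCP at [0.207, -0.482, 0.238] pointing down, gripper open.
Joint ranges: [-2.53, 2.53], [-0.77, 2.02], [0.04, 2.7], [-1, 4.14], [0.28, 2.66], [-3.11, 3.11]. Speed limits (rad/s): [2.57, 2.57, 3.14, 3.14, 3.14, 3.14].

### API

Orientations are given as [roll, pitch, yaw] about the fixed x, y, z axes, in that order (R = Rz(yaw) Ry(pitch) Rx(roll)).
In Python, from cell import robot, cams gives the robot as it stands.
- The arm moves only by the tool apply_moves, never from a script. Its argument "plan" is a list of rows, each a list of 7 numbers: the shift along the tool's x, y, z in m, then the turn, a rotation vector about the tool's x, y, z in degrees, then the gripper command: -1 is fully open, 1 is shut, values between are in proportion. A call has exactly 5 rows; each row is the pose to reach, as a shift and turn from the pose commanded when the call began, along the tool's axes at that moment; what a row does not reach only later rows make up. A row lasts 1/8 s, in which the tool goes at most 62.5 mm and 10.7 degrees, less where a joint would pass 70% of its speed; a pose out of reach is approached as far as the arm can. A call with a gripper value outside its range is refused whole. The fingers move at their own pace and stop on an object; "squeeze" is the grip in N (left out, the last holds). Time passes only in rows, so rows that repeat a pose let the fingers close, or fill a call up. It gives the time, the measured TCP pose, the force and the opening at its end, in the units of the state.
- robot.observe(): the state, without advancing time (a new reading comes with each control period).
- cams.read_camera(name): name is "scene" or "top" or "wrist"; returns the picture (480x640x3 uint8, blue, green, red); there is no depth.
- cams.calibration(name): a dict with "fx", "fy", "cx", "cy" (pixels), "extrinsics" (4x4, takes a point from world to camera coordinates); the wrist camera has in their place "T_tool_cam" (4x4, takes a point from camera to tool coordinates, whose origin is the TCP and whose axes are the tool frame's). Camera axes: x right, y up, looking along -z (the intrinsics and any distortion apply to the point x, -y, -z); pixel columns grow to the right and rows downward; lengths in m; the calibration is good to about 2 mm. A picture is of the moment at which its call begins: read the wrist's pose just before it. calibration takes no time and is no camera call.
- robot.hand_in(): hands the job in, once; it reports no verdict.
The state is a dict: "time": time; "qpos": joint angles; "qvel": joint speeds; "joint_efforts": joint torques, N m; "tool_pos": TCP position; "tool_rot": TCP orientation; "contact_force": force on the tool from outside, world axes, zero at the start; "torque": the same for the moment, N m; "opening": finger opening in m.
Only numpy, scipy, OpenCV 4.12 (cv2) and the standard library are available. Lean on these libraries where they do the work, as an engineer would, in place of code of your own. Each camera call takes 0.05 s, during which the arm holds its last target. There are 200 camera calls.

### The job

Lock the welding turntable: with one fingertip press down the red spring catch and keep it down while the other finger pushes the bolt by its blue thumb plate, all the way until it is fully home in the yellow keeper. Then let the catch spring back up and move clear. Do not grasp or lift anything, and leave the pipe stubs, tools and containers where they are.

Things in the scene. Friction and masses are not known exactly. Their poses are not given: they have to be found in the camera images.
- fixture: grey base plate, 150 (x) x 360 (y) x 10 mm, fixed to the bench, with turntable, bolt and catch. Origin at bench height in line with the bolt; z up; y along the bolt, the way it slides home, towards the turntable. Red catch on the bolt's -x side, blue thumb plate on its +x side; bolt, comb and guides between them span x = -19 to +16, up to 46 high. Only the plate lies below the spot behind (-y of) the thumb plate.
- keeper (a point): middle of the slot between the two yellow keeper cheeks on the turntable's rim (fixture y = 100, 31 above the bench), which the bolt's end enters. The steel turntable, fixed, is a disc 150 across with its top 42 up, centred at fixture y = +190.
- catch (a joint): how far the red spring catch is pressed straight down, m: 0 up (it springs back), 0.012 at its stop; about 4 N to start, 8.5 N at the stop. Its pawl stands in the comb on the bolt's side and blocks it; from 0.0085 down the bolt is free. The comb has gaps every 12 mm: let go on the way, the pawl springs up and blocks the bolt again.
- catch_pad (a point): centre of the top of the red catch's flat pad, 35 (fixture x) x 100 mm (fixture y), 44 above the bench when up, at fixture x = -44.5, y = 0; moves down with the catch. It can be pressed anywhere along its length, and a fingertip may slide along it.
- bolt (a joint): how far the bolt is slid along the fixture's +y, m: 0 drawn back (starts at 0 to 0.0015), 0.036 fully home in the keeper, against its stop. It slides stiffly (about 3 N) and stays where it is left.
- bolt_plate (a point): centre of the rear (-y) face of the blue upright thumb plate on the bolt, the face to push on: 44 mm wide (fixture x), 24 to 67 above the bench, 8 thick; moves with the bolt. With the bolt drawn back it is at fixture x = +40, y = -7, 45.5 up.
- coupon: open rusty steel pipe stub standing on the turntable, 60 across, 55 tall, wall 5; origin at the centre of its foot; leave it alone
- pipe: open dark rusty pipe stub standing on the bench beyond the fixture, 76 across, 60 tall; origin at the centre of its foot; leave it alone
- offcut: dark flat steel off-cut lying on the bench beyond the fixture, 90 x 35 x 8; origin at the centre of its underside; leave it alone
- brush: hand brush with a yellow handle, lying to the robot's right; origin at its underside; leave it alone
- hammer: hammer with a black handle, lying to the robot's right; origin at its underside; leave it alone
- spray: green can with a pale metal top, 60 across, 160 tall, standing to the robot's left; origin at the centre of its foot; leave it alone
- tin: open steel tin, 80 across the rim, 80 tall, standing to the robot's left; origin at the centre of its foot; leave it alone

How it is judged:
On the way, in this order (a step that is already met when the one before it is completed fails the run):
1. a fingertip holds the catch down while the bolt is still drawn back (value of joint catch above 0.0075 m and contact force between the fingers and catch above 0.5 N and value of joint bolt below 0.006 m), for 0.1 s.
2. with the catch held down by one finger, the other pushes the bolt past the middle of its travel (value of joint catch above 0.007 m and contact force between the fingers and catch above 0.3 N and contact force between the fingers and bolt above 0.3 N and value of joint bolt above 0.018 m), for 0.02 s.
3. the bolt is fully home with the catch still held down (value of joint catch above 0.006 m and contact force between the fingers and catch above 0.3 N and value of joint bolt above 0.0338 m), for 0.02 s.
At the end, for the whole second after the job is handed in: The bolt is at rest within 2.5 mm of fully home, the catch has sprung back up to within 2 mm of its top, and every loose thing is at rest within 15 mm of where it stood (value of joint bolt above 0.0335 m and value of joint catch below 0.002 m and velocity of joint bolt between -0.003 and 0.003 m/s and distance of each of coupon, pipe, offcut, brush, hammer, spray, tin from where it was at the start of the episode below 0.015 m and linear speed of each of coupon, pipe, offcut, brush, hammer, spray, tin below 0.02 m/s); the robot touches nothing.
It fails at once if the catch came up while the bolt was between its ends (value of joint bolt between 0.006 and 0.03 m and value of joint catch below 0.004 m).
It fails at once if a pipe stub, tool or container was moved by more than 15 mm, lifted or carried (distance of any of coupon, pipe, offcut, brush, hammer, spray, tin from where it was at the start of the episode above 0.015 m).
It also fails if it takes over 48 s, if anything falls off the work surface, if the arm or the gripper's body presses on something with over 40 N, if the wrist force passes 120 N, or if a joint passes its speed limit or range.

## Working session

There is one attempt and no reset: what is moved stays moved. The work goes in short steps, Python scripts to look and compute and a tool call to move; the robot and the scene stay as the last step left them, time stands still between calls to the robot, and variables do not carry over. Pictures are saved under pics/ and viewed, about 8 in all and at most 12, crops included, and the job is handed in when it is done.

Besides the shell and the picture viewer there is one more tool, called after "Emit:" as name(argument=value, ...) on one line, values as JSON. apply_moves: Moves the arm, as the interface text tells. Its arguments: {"type":"object","properties":{"plan":{"type":"array","items":{"type":"array","items":{"type":"number"}}},"squeeze":{"type":"number"}},"required":["plan"]}

```bash
mkdir -p pics; ls; python3 - <<'E'
from cell import robot,cams
import cv2,numpy as np
np.set_printoptions(precision=4,suppress=True)
s=robot.observe();print(s)
for n in("scene","top"):
    cv2.imwrite(f"pics/{n}0.png",cams.read_camera(n))
for n in("scene","top","wrist"):print(n,cams.calibration(n))
E
```

```text
pics
{'time': 0.0, 'qpos': array([-1.311 ,  0.3427,  1.525 ,  0.    ,  1.2754, -0.146 ]), 'qvel': array([ 0.0016,  0.0008, -0.0018,  0.0004,  0.0012, -0.001 ]), 'joint_efforts': array([  0.0014, -43.124 , -24.4218,   0.0719,   0.056 ,  -0.0001]), 'tool_pos': array([ 0.2071, -0.482 ,  0.2371]), 'tool_rot': array([-1.5723,  0.0002, -2.7359]), 'contact_force': array([-0.5249,  0.4067,  0.2385]), 'torque': array([ 0.0306,  0.0106, -0.0182]), 'opening': 0.09189059592930104}
scene {'fx': 475.57299671533946, 'fy': 475.57299671533946, 'cx': 327.15407416265685, 'cy': 234.3523268954288, 'extrinsics': array([[ 0.6029,  0.7978,  0.0007, -0.3156],
       [-0.6153,  0.4644,  0.637 ,  0.2988],
       [ 0.5079, -0.3844,  0.7709, -1.4176],
       [ 0.    ,  0.    ,  0.    ,  1.    ]])}
top {'fx': 594.4887444682304, 'fy': 594.4887444682304, 'cx': 324.9881794422417, 'cy': 245.90061207623089, 'extrinsics': array([[ 0.0003, -1.    , -0.0038, -0.0223],
       [ 0.9978,  0.0001,  0.0659, -0.5595],
       [-0.0659, -0.0038,  0.9978, -1.4972],
       [ 0.    ,  0.    ,  0.    ,  1.    ]])}
wrist {'fx': 415.0525627249122, 'fy': 415.0525627249122, 'cx': 319.0232853211584, 'cy': 242.4178013366342, 'T_tool_cam': array([[ 0.0008, -0.965 , -0.2623, -0.0706],
       [ 0.0005,  0.2623, -0.965 , -0.1483],
       [ 1.    ,  0.0006,  0.0007,  0.0002],
       [ 0.    ,  0.    ,  0.    ,  1.    ]])}
```

View pics/top0.png

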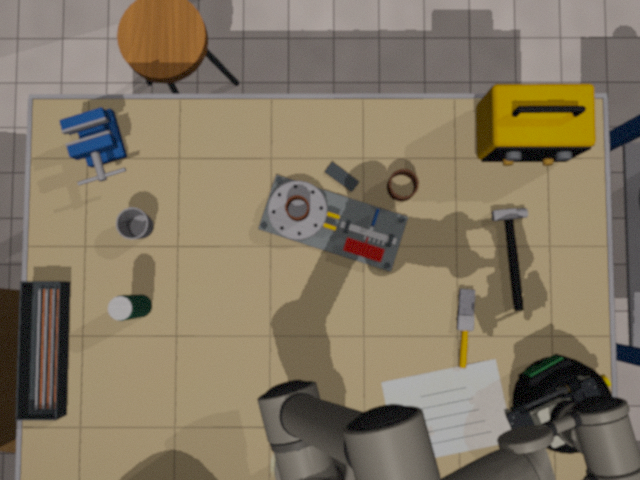

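View pics/scene0.png

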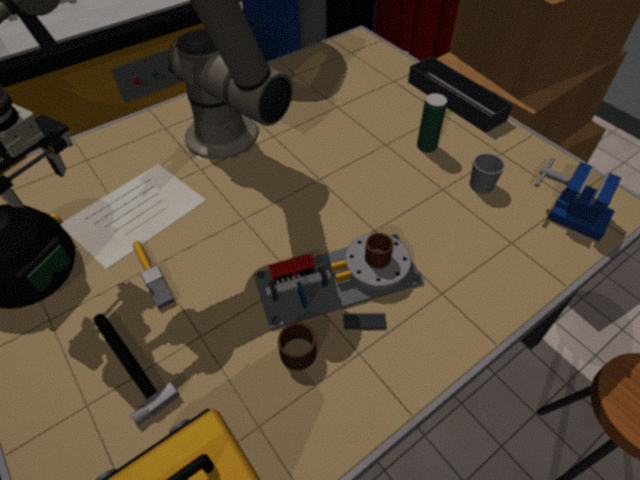

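The top view shows the turntable at about (298,209), the red pad at (363,250) and the blue plate at (375,215). In the scene view the pad is at (292,266) and the plate at (301,292). I'll enlarge both.

```bash
python3 - <<'E'
import cv2,numpy as np
a=cv2.imread("pics/top0.png")[170:280,250:420];b=cv2.imread("pics/scene0.png")[225:335,250:430]
a=cv2.resize(a,None,fx=4.6,fy=4.6,interpolation=cv2.INTER_CUBIC)[:, :782]
cv2.imwrite("pics/topc.png",a)
E
```

```text
(no output)
```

View pics/topc.png

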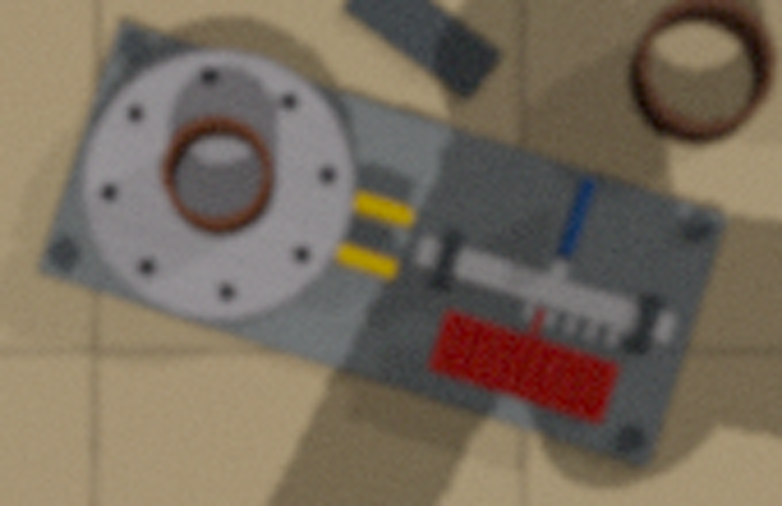

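```bash
cat > h.py <<'E'
import numpy as np,cv2
from scipy.optimize import least_squares
from scipy.spatial.transform import Rotation as R
from cell import robot,cams
np.set_printoptions(precision=4,suppress=True)
def proj(P,E,c):
    p=np.asarray(P)@E[:3,:3].T+E[:3,3]
    return np.c_[c["cx"]+c["fx"]*p[:,0]/-p[:,2], c["cy"]+c["fy"]*p[:,1]/p[:,2]]
def wrist_E(s,c):
    T=np.eye(4);T[:3,:3]=R.from_euler("xyz",s["tool_rot"]).as_matrix();T[:3,3]=s["tool_pos"]
    return np.linalg.inv(T@c["T_tool_cam"])
def f2w(p,F):
    X,Y,psi=p
    return np.asarray(F)@R.from_euler("z",psi).as_matrix().T+[X,Y,0]
def report(p):
    s=robot.observe();T=R.from_euler("xyz",s["tool_rot"])
    print("fixture",p[:2],np.degrees(p[2]),"t",s["time"],"F",s["contact_force"],"open",s["opening"])
    print("tcp in fixture",R.from_euler("z",-p[2]).apply(s["tool_pos"]-[p[0],p[1],0]),"rot deg",np.degrees(s["tool_rot"]))
E
python3 - <<'E'
from h import *
c=cams.calibration("top");E=c["extrinsics"]
uv=np.array([[122,20],[722,212],[645,465],[40,270],[447,312],[618,362],[602,422],[430,370],[219,185]])/4.6+[250,170]
pad=[[-27,50,44],[-27,-50,44],[-62,-50,44],[-62,50,44],[0,190,42]]
def res(q):
    x,y=q[3:]*1000
    F=[[75+x,180+y,10],[75+x,y-180,10],[x-75,y-180,10],[x-75,180+y,10]]+pad
    return (proj(f2w(q[:3],np.array(F)/1000),E,c)-uv).ravel()
r=least_squares(res,[.6,-.1,-.3,0,.08]);print(r.x,r.fun.reshape(-1,2))
p=r.x[:3];print("start target above",f2w(p,[[-.002,-.024,.2]]));np.save("p.npy",p);report(p)
cs=cams.calibration("scene");print(proj(f2w(p,[[-.0445,0,.044],[.04,-.007,.067],[0,.19,.042]]),cs["extrinsics"],cs))
E
```

```text
[ 0.5906 -0.1336 -0.3095  0.0008  0.0958] [[-1.0966 -0.5524]
 [ 1.5526 -0.1217]
 [ 0.9004  0.4847]
 [-1.3699  0.14  ]
 [-0.0741 -0.8149]
 [ 0.8135  0.4405]
 [ 0.1116  0.7024]
 [-0.607  -0.157 ]
 [-0.2465 -0.1828]]
start target above [[ 0.5814 -0.1559  0.2   ]]
fixture [ 0.5906 -0.1336] -17.7357511950982 t 0.1 F [0.2974 0.2471 0.3139] open 0.09188460481207004
tcp in fixture [-0.2591 -0.4487  0.2371] rot deg [ -90.0756    0.0082 -156.7474]
[[290.8573 264.1216]
 [298.5776 289.6003]
 [377.2692 257.1582]]
```

Emit:
apply_moves(plan=[[-0.055,0,-0.018,0,-6,0,-1],[-0.11,0,-0.036,0,-12,0,-1],[-0.165,0,-0.053,0,-18,0,-1],[-0.22,0,-0.071,0,-24,0,-0.52],[-0.275,0,-0.089,0,-30,0,-0.52]])

```text
time: 0.72
tool_pos: [0.4259, -0.2905, 0.2375]
tool_rot: [-1.571, -0.0, -2.209]
contact_force: [0.1, -0.5, -0.1]
opening: 0.0763
```

```bash
python3 - <<'E'
from h import *
p=np.load("p.npy");report(p);s=robot.observe()
T=R.from_euler("xyz",s["tool_rot"])
print(T.inv().apply(f2w(p,[[-.002,-.030,.17]])[0]-s["tool_pos"]))
E
```

```text
fixture [ 0.5906 -0.1336] -17.7357511950982 t 0.725 F [ 0.0985 -0.4625 -0.1161] open 0.07633669892630862
tcp in fixture [-0.1091 -0.1997  0.2375] rot deg [ -90.0219   -0.0041 -126.5606]
[-0.1952  0.0674  0.0466]
```

Emit:
apply_moves(plan=[[-0.05,0.01,0.012,0,-5,0,-0.52],[-0.1,0.025,0.024,0,-10,0,-0.52],[-0.15,0.04,0.036,0,-15,0,-0.52],[-0.19,0.06,0.046,0,-19,0,-0.52],[-0.19,0.06,0.046,0,-19,0,-0.52]])

```text
time: 1.35
tool_pos: [0.5758, -0.1648, 0.1752]
tool_rot: [-1.575, 0.001, -1.877]
contact_force: [-0.5, 1.2, 0.6]
opening: 0.0693
```

```bash
python3 - <<'E'
from h import *
p=np.load("p.npy");report(p);s=robot.observe()
im=cams.read_camera("wrist");cv2.imwrite("pics/w1.png",im)
np.save("E1.npy",wrist_E(s,cams.calibration("wrist")))
E
```

```text
fixture [ 0.5906 -0.1336] -17.7357511950982 t 1.35 F [-0.4615  1.1517  0.5659] open 0.06932764033617436
tcp in fixture [-0.0047 -0.0342  0.1752] rot deg [ -90.2415    0.0406 -107.5247]
```

View pics/w1.png

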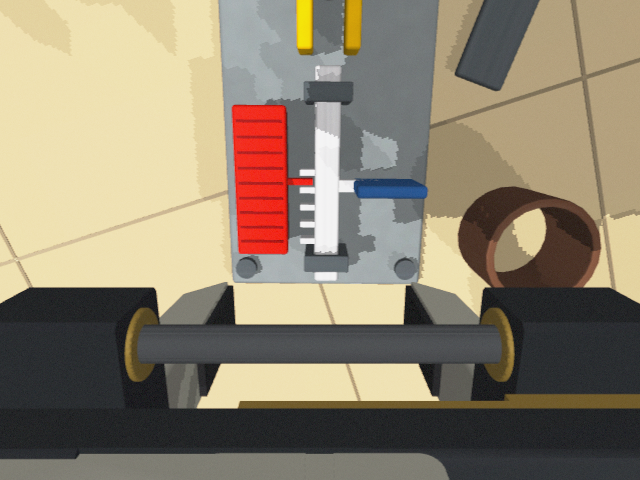

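The wrist view shows the pad's corners at (233,106), (284,105), (287,253) and (239,254). The blue plate spans (355–427, 180–197), and the base plate's rear corners are near (225,281) and (419,284). The fingers straddle the bolt.

```bash
python3 - <<'E'
from h import *
E=np.load("E1.npy");c=cams.calibration("wrist");p0=np.load("p.npy")
uv=np.array([[233,106],[284,105],[287,253],[239,254]])
F=np.array([[-62,50,44],[-27,50,44],[-27,-50,44],[-62,-50,44]])/1000
def res(q):
    G=F.copy();G[:,2]=q[3]
    return (proj(f2w(q[:3],G),E,c)-uv).ravel()
r=least_squares(res,[*p0,.044]);print("free z",r.x,r.fun)
r2=least_squares(lambda q:res([*q,.044]),p0);print(r2.x,np.degrees(r2.x[2]),r2.fun)
p=r2.x;np.save("p.npy",p)
print("plate top: rear L,R, front L,R; mid-low rear",proj(f2w(p,np.array([[18,-7,67],[62,-7,67],[18,1,67],[62,1,67],[18,1,24],[62,1,24]])/1000),E,c))
print("keeper edge/base rear",proj(f2w(p,np.array([[76,-84,10],[-74,-84,10]])/1000),E,c))
report(p);s=robot.observe()
T=R.from_euler("xyz",s["tool_rot"]);print(T.inv().apply(f2w(p,[[-.002,-.026,.075]])[0]-s["tool_pos"]), "turn y",-(np.degrees(p[2])-90-np.degrees(s["tool_rot"][2])))
E
```

```text
free z [ 0.5906 -0.1324 -0.3096  0.0397] [-1.5841 -0.2395  1.1617  0.9093  0.7376  0.2373 -0.2755 -0.9726]
[ 0.5913 -0.1322 -0.31  ] -17.761393864396748 [-2.017  -1.253   1.5834 -0.0772  1.0963  1.4694 -0.6265  0.2349]
plate top: rear L,R, front L,R; mid-low rear [[356.4175 199.3147]
 [427.1934 199.6093]
 [356.7656 186.4532]
 [428.119  186.741 ]
 [351.8156 178.6129]
 [413.2115 178.8558]]
keeper edge/base rear [[420.3122 283.4002]
 [233.6171 282.4669]]
fixture [ 0.5913 -0.1322] -17.761393864396748 t 1.4 F [-0.5162 -0.233  -0.1139] open 0.07014727184472325
tcp in fixture [-0.005  -0.0374  0.1763] rot deg [ -90.1614   -0.0056 -107.6507]
[-0.0114  0.1013  0.0033] turn y 0.11073983367664653
```

Emit:
apply_moves(plan=[[-0.011,0.03,0.003,0,0,0,-0.52],[-0.011,0.06,0.003,0,0,0,-0.52],[-0.011,0.09,0.003,0,0,0,-0.52],[-0.011,0.111,0.003,0,0,0,-0.52],[-0.011,0.111,0.003,0,0,0,-0.52]])

```text
time: 2.02
tool_pos: [0.58, -0.1586, 0.0659]
tool_rot: [-1.574, -0.0, -1.883]
contact_force: [-0.3, -0.2, 0.5]
opening: 0.07
```

```bash
python3 - <<'E'
from h import *
p=np.load("p.npy");report(p)
cv2.imwrite("pics/w2.png",cams.read_camera("wrist"))
im=cams.read_camera("scene")[215:335,230:390];cv2.imwrite("pics/s2.png",cv2.resize(im,None,fx=4,fy=4,interpolation=cv2.INTER_CUBIC))
report(p)
E
```

```text
fixture [ 0.5913 -0.1322] -17.761393864396748 t 2.025 F [-0.2915 -0.1775  0.5409] open 0.06995828024872376
tcp in fixture [-0.0027 -0.0286  0.0659] rot deg [ -90.1666   -0.0059 -107.8646]
fixture [ 0.5913 -0.1322] -17.761393864396748 t 2.125 F [-0.103   0.2236  0.459 ] open 0.06963943675024957
tcp in fixture [-0.0011 -0.0283  0.0679] rot deg [ -89.9187   -0.0205 -107.8278]
```

View pics/w2.png

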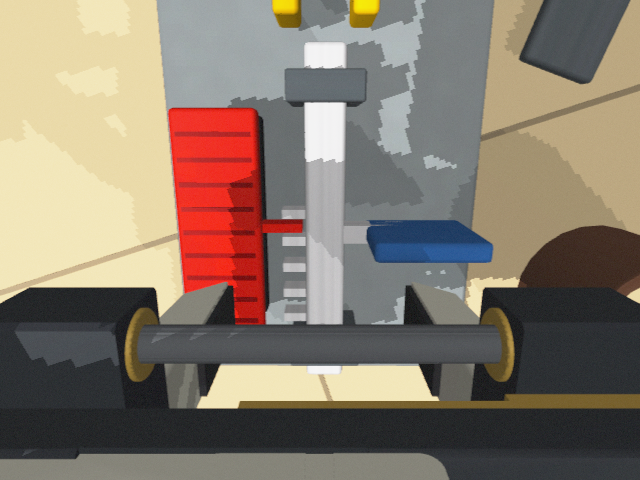

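View pics/s2.png

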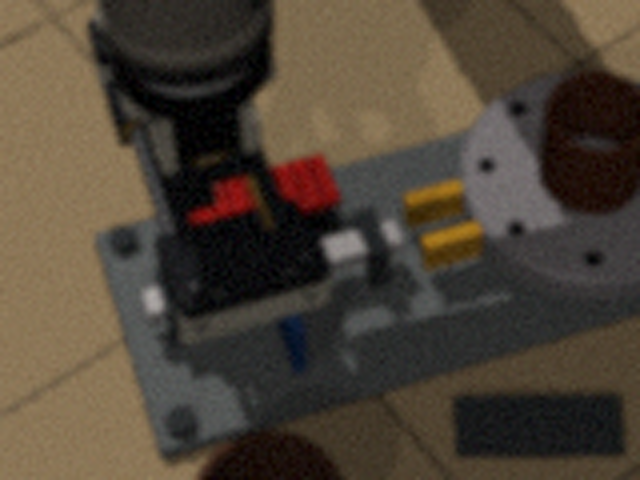

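Both views agree: the left finger is over the red pad and the right finger is behind the blue plate. Next I press down.

Emit:
apply_moves(plan=[[0,0.008,0,0,0,0,-0.52],[0,0.013,0,0,0,0,-0.52],[0,0.018,0,0,0,0,-0.52],[0,0.022,0,0,0,0,-0.52],[0,0.022,0,0,0,0,-0.52]])

```text
time: 2.75
tool_pos: [0.5817, -0.158, 0.0452]
tool_rot: [-1.57, -0.001, -1.88]
contact_force: [-1.3, -1.6, 6.8]
opening: 0.0701
```

```bash
python3 - <<'E'
from h import *
p=np.load("p.npy");report(p)
E
```

```text
fixture [ 0.5913 -0.1322] -17.761393864396748 t 2.75 F [-1.2789 -1.5593  6.7703] open 0.07010603351504945
tcp in fixture [-0.0013 -0.0275  0.0452] rot deg [ -89.961    -0.0287 -107.7346]
```

Emit:
apply_moves(plan=[[0,0.001,0,0,0,0,-0.52],[0,0.002,0,0,0,0,-0.52],[0,0.003,0,0,0,0,-0.52],[0,0.004,0,0,0,0,-0.52],[0,0.004,0,0,0,0,-0.52]])

```text
time: 3.38
tool_pos: [0.5818, -0.1581, 0.0429]
tool_rot: [-1.57, -0.001, -1.88]
contact_force: [-5.0, -0.2, 18.4]
opening: 0.0697
```

The catch is at its stop: the tip is at about 32 mm and the force is 18 N. Now I slide along the pad and push the bolt.

Emit:
apply_moves(plan=[[-0.005,0,0,0,0,0,-0.52],[-0.01,0,0,0,0,0,-0.52],[-0.015,0,0,0,0,0,-0.52],[-0.02,0,0,0,0,0,-0.52],[-0.025,0,0,0,0,0,-0.52]])

```text
time: 4.0
tool_pos: [0.5903, -0.1373, 0.0432]
tool_rot: [-1.566, -0.005, -1.88]
contact_force: [-2.8, -10.5, 14.5]
opening: 0.0696
```

```bash
python3 - <<'E'
from h import *
p=np.load("p.npy");report(p)
E
```

```text
fixture [ 0.5913 -0.1322] -17.761393864396748 t 4.0 F [ -2.7721 -10.4919  14.5129] open 0.06960935861017202
tcp in fixture [ 0.0005 -0.0052  0.0432] rot deg [ -89.7072   -0.2588 -107.7046]
```

Emit:
apply_moves(plan=[[-0.005,0,0,0,0,0,-0.52],[-0.01,0,0,0,0,0,-0.52],[-0.014,0,0,0,0,0,-0.52],[-0.018,0,0,0,0,0,-0.52],[-0.022,0,0,0,0,0,-0.52]])

```text
time: 4.62
tool_pos: [0.5971, -0.1162, 0.0432]
tool_rot: [-1.566, -0.004, -1.88]
contact_force: [-4.7, -10.7, 14.7]
opening: 0.0698
```

```bash
python3 - <<'E'
from h import *
p=np.load("p.npy");report(p)
E
```

```text
fixture [ 0.5913 -0.1322] -17.761393864396748 t 4.625 F [ -4.7306 -10.6988  14.7213] open 0.06980157397066737
tcp in fixture [0.0006 0.017  0.0432] rot deg [ -89.6998   -0.2305 -107.7128]
```

Emit:
apply_moves(plan=[[-0.001,0,0,0,0,0,-0.52],[-0.002,0,0,0,0,0,-0.52],[-0.003,0,0,0,0,0,-0.52],[-0.004,0,0,0,0,0,-0.52],[-0.004,0,0,0,0,0,-0.52]])

```text
time: 5.25
tool_pos: [0.5975, -0.1149, 0.0432]
tool_rot: [-1.566, -0.007, -1.882]
contact_force: [-9.2, -21.0, 15.7]
opening: 0.0699
```

```bash
python3 - <<'E'
from h import *
p=np.load("p.npy");report(p)
cv2.imwrite("pics/w3.png",cams.read_camera("wrist"))
E
```

```text
fixture [ 0.5913 -0.1322] -17.761393864396748 t 5.25 F [ -9.2256 -20.9623  15.7204] open 0.06986980530870211
tcp in fixture [0.0006 0.0184 0.0432] rot deg [ -89.7241   -0.3923 -107.8108]
```

View pics/w3.png

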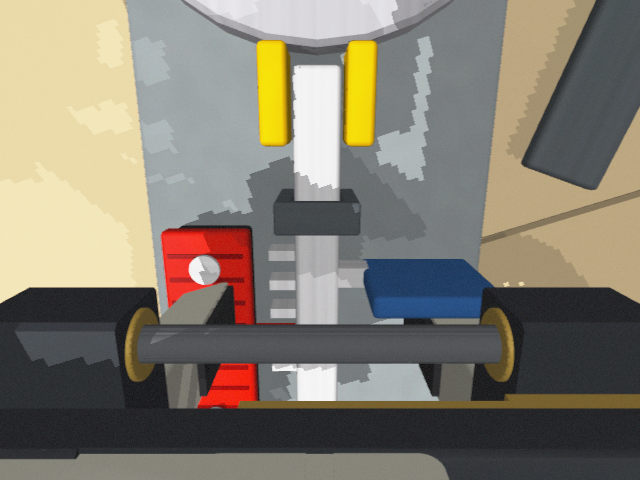

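The bolt's end, at about (317,65), is deep between the yellow cheeks, and the push force has doubled against a stop. I'll push a little more to confirm.

Emit:
apply_moves(plan=[[-0.001,0,0,0,0,0,-0.52],[-0.002,0,0,0,0,0,-0.52],[-0.003,0,0,0,0,0,-0.52],[-0.003,0,0,0,0,0,-0.52],[-0.003,0,0,0,0,0,-0.52]])

```text
time: 5.92
tool_pos: [0.5976, -0.1146, 0.0432]
tool_rot: [-1.566, -0.01, -1.883]
contact_force: [-12.9, -30.4, 15.5]
opening: 0.0698
```

```bash
python3 - <<'E'
from h import *
p=np.load("p.npy");report(p);s=robot.observe();c=cams.calibration("wrist");E=wrist_E(s,c)
print("home: plate top front L,R, rear L,R", proj(f2w(p,np.array([[18,37,67],[62,37,67],[18,29,67],[62,29,67]])/1000),E,c))
cv2.imwrite("pics/w4.png",cams.read_camera("wrist"))
E
```

```text
fixture [ 0.5913 -0.1322] -17.761393864396748 t 5.925 F [-12.8827 -30.427   15.4897] open 0.06978026706940223
tcp in fixture [0.0006 0.0187 0.0432] rot deg [ -89.7534   -0.558  -107.9106]
home: plate top front L,R, rear L,R [[372.2134 297.6552]
 [508.6743 297.0517]
 [371.4462 320.2994]
 [505.7312 319.6888]]
```

It is a solid stop: +10 N for 0.3 mm, and the plate's edge is where "home" predicts. I'll back off the plate with the catch still held, then lift.

Emit:
apply_moves(plan=[[0.006,0,0,0,0,0,-0.52],[0.012,0,0,0,0,0,-0.52],[0.017,0,0,0,0,0,-0.52],[0.017,-0.012,0,0,0,0,-0.52],[0.017,-0.04,0,0,0,0,-0.52]])

```text
time: 6.6
tool_pos: [0.5922, -0.1221, 0.0801]
tool_rot: [-1.573, 0.0, -1.88]
contact_force: [0.5, 0.8, 0.6]
opening: 0.07
```

Emit:
apply_moves(plan=[[0.01,-0.04,0,0,0,0,-0.52],[0.02,-0.08,0,0,0,0,-0.52],[0.02,-0.11,0,0,0,0,-0.52],[0.02,-0.12,0,0,0,0,-0.52],[0.02,-0.12,0,0,0,0,-0.52]])

```text
time: 7.22
tool_pos: [0.5867, -0.1414, 0.2003]
tool_rot: [-1.571, -0.0, -1.88]
contact_force: [0.9, 0.3, -0.5]
opening: 0.0698
```

```bash
python3 - <<'E'
from h import *
p=np.load("p.npy");report(p);s=robot.observe();c=cams.calibration("wrist");E=wrist_E(s,c)
cv2.imwrite("pics/w5.png",cams.read_camera("wrist"))
print("home plate top front L,R, rear L,R; pad corners up", proj(f2w(p,np.array([[18,37,67],[62,37,67],[18,29,67],[62,29,67],[-62,50,44],[-27,50,44],[-27,-50,44],[-62,-50,44]])/1000),E,c))
E
```

```text
fixture [ 0.5913 -0.1322] -17.761393864396748 t 7.225 F [ 0.8867  0.2669 -0.5261] open 0.06982829788045018
tcp in fixture [-0.0016 -0.0101  0.2003] rot deg [ -90.0009   -0.0008 -107.7374]
home plate top front L,R, rear L,R; pad corners up [[348.058  165.7653]
 [413.8043 165.7467]
 [347.8452 177.7869]
 [413.0997 177.7704]
 [234.3317 144.684 ]
 [283.2854 144.6674]
 [286.2284 276.6708]
 [241.2414 276.6708]]
```

View pics/w5.png

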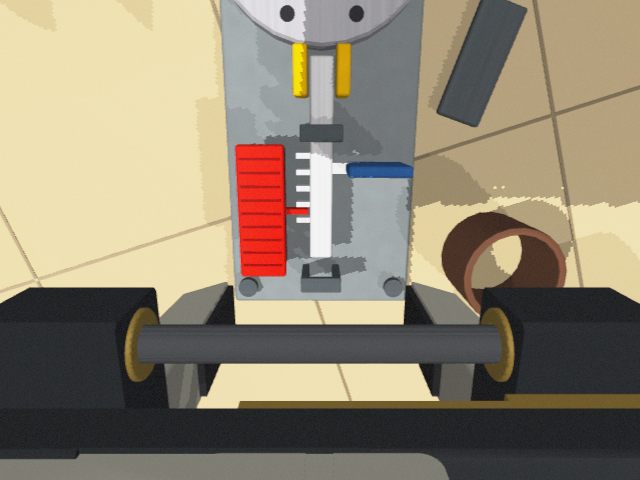

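The blue plate's rear edge is at row 177 (177.8 predicted for home). The pad's corners match the raised height and the pawl is in a comb gap, so I'm handing in.

```bash
python3 -c "
from cell import robot
print(robot.hand_in())"
```

```text
the job is handed in; nothing more can be done
None
```

The bolt is fully home in the yellow keeper and the catch has sprung back up. The job is handed in, at about 7.3 s of the 48 s allowed; the system gives no verdict.

**What I did:** One fingertip held the red catch at its stop, about 12 mm down. The other pushed the blue thumb plate until the bolt met a hard stop, where 3 mm more of commanded push gave only 0.3 mm of movement and about 10 N more force. I then backed off the plate with the catch still down, lifted clear and stopped about 0.19 m above the bench.

**Last checks:**
- **Bolt:** the thumb plate's rear edge in the wrist picture is within about 1 pixel of where "fully home" predicts. The finger position gave about 35.2 mm of travel against 36 mm. That is within my 1–2 mm measuring error.
- **Catch:** the pad's corners match the raised height to 1–2 pixels, and the pawl stands in a comb gap.
- **Robot:** the contact force was about zero, so it is touching nothing.
- **Loose things:** I did not measure these afterwards. The pipe and off-cut look undisturbed in the last picture, and the arm's path stayed away from the tools and containers.

No check failed. One disagreed slightly: with the height left free, the pad fit gave 39.7 mm instead of 44 mm. I used the stated 44 mm, and the contact heights agreed with it.

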